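# Shut and lock the lamp hatch of the bench photometer

## Robot

A 6-joint arm with a two-finger parallel gripper is mounted at the origin on the work surface. World frame = base frame: x ahead of the robot, y to its left, z up, the work surface at z = 0. Lengths are in m, angles in degrees, forces in N, time in s.
With the tool pointing down it reaches from about 0.35 to 0.85 m from the base axis. Payload 8.1 kg.
Tool frame: the origin (TCP) lies midway between the tips of the shut fingers; the grasp point (between the pads) lies 19 mm behind it; y points along the fingers, z is the direction in which the jaws open and shut, and the axes are right-handed (so a half turn about y gives the same grasp; the last joint's range is limited). The gripper opens to 85 mm and grips with 20 to 120 N. Pads are 22 mm wide; open, the fingers measure 114 mm over their backs; the gripper's body (76 mm by 85 mm) begins 54 mm behind the grasp point. The pads swing forward as they close: fully open they stand 13 mm farther back than shut.
Start: joints at [61.57, 7.471, 85.268, -0, 87.261, -4.893], TCP at [0.24, 0.55, 0.231] pointing down, gripper open.
Joint ranges: [-169.43, 169.43], [-51.17, 129.36], [1.28, 143.12], [-76.62, 256.62], [0, 156.53], [-152.29, 152.29]. Speed limits (degrees/s): [136.94, 136.94, 159.86, 180, 180, 180].

## Interface

Orientations are given as a 3x3 rotation matrix whose columns are the frame's x, y, z axes.
In Python, from station import bot gives the robot as it stands. The module is installed in compiled form; this text tells all that it offers.
- The arm moves only by the tool drive_tool, never from a script. Its argument "increments" is a list of rows, each an object of numbers: "dx", "dy", "dz": the shift along the tool's x, y, z in m; "ax", "ay", "az": the turn, a rotation vector about the tool's x, y, z in rad; "gripper": the closure, from 0 (fully open) to 1 (shut). In form: [{"dx": .., "dy": .., "dz": .., "ax": .., "ay": .., "az": .., "gripper": ..}, ...]. A call has 1 to 10 rows; each row shifts and turns the commanded pose from where the row before left it, along the tool's axes as they then stand; what a row does not reach is not made up. A row lasts 1/12 s, in which the tool goes at most 41.7 mm and 7.16 degrees, less where a joint would pass 70% of its speed; a pose out of reach is approached as far as the arm can. A call with a gripper value outside its range is refused whole. The fingers move at their own pace and stop on an object; "force" is the grip in N (left out, the last holds). Time passes only in rows, so rows that do not move let the fingers close. It gives the time, the measured TCP pose, the force and the opening at its end, in the units of the state.
- bot.state(): the state, without advancing time (a new reading comes with each control period).
- bot.capture(name): name is "scene" or "side" or "wrist"; returns the picture (420x560x3 uint8, red, green, blue); there is no depth.
- bot.calibration(name): a dict with "fx", "fy", "cx", "cy" (pixels), "dist" ([k1, k2, p1, p2, k3] as OpenCV has them; the pictures are not rectified), "extrinsics" (4x4, takes a point from camera to world coordinates). Camera axes: x right, y down, z forward; pixel columns grow to the right and rows downward; lengths in m; the calibration is good to about 2 mm. A picture is of the moment at which its call begins: read the wrist's pose just before it. calibration takes no time and is no camera call; for the wrist camera it gives the pose at the moment of the call.
- bot.job_done(): hands the job in, once; it reports no verdict.
Trained networks look in the newest picture that a camera, given by its name, has taken for a name from the list of things; names that differ only in an ending like _2 or _b are one class to them, and where a whole thing is asked for, a point or a joint stands for the part that bears it (a point fixed in the world has none). Each returns a list of dicts, best first, with "confidence" (0 to 1); they miss things now and then, are a little off and sometimes report something else, mostly with a low value. They report only what shows in the picture. A call takes as long as a camera call.
- bot.cut_out(camera, thing): "region" (420x560 bool, what is visible of it) and "extent" ([centre column, centre row, width, height] in pixels, round what is visible of it).
The state is a dict: "time": time; "joint_positions": joint angles; "qd": joint speeds; "effort": joint torques, N m; "tool_pos": TCP position; "eef_rot": TCP orientation; "ft_force": force on the tool from outside, world axes, zero at the start; "torque": the same for the moment, N m; "finger_gap": finger opening in m.
Only numpy, scipy, OpenCV 4.12 (cv2) and the standard library are available. Lean on these libraries where they do the work, as an engineer would, in place of code of your own. Each camera call takes 0.05 s, during which the arm holds its last target.

## Task

The lamp hatch on the sloping front of the bench photometer has been left open. Shut it, then lock it with its quarter-turn fastener: push the wing fully in against its spring, turn it a quarter turn clockwise, and let go so that it springs back and stays locked. Leave the things standing close beside the photometer and on top of it where they are, upright.

Things in the scene. Friction and masses are not known exactly. Their poses are not given: they have to be found in the camera images.
- analyser: bench photometer, cream on a grey plinth, fixed: 340 mm wide (y), 360 mm deep (x). Origin on the desk, midway across its width, 190 mm behind its front face; x to its back, y to its left (as seen by one who stands before it), z up. The front face is 75 mm high; from its top edge the face slopes back and up at 30 degrees to the horizontal for 277 mm to a flat top 214 mm above the desk. The face carries display and keys (left) and the lamp hatch (right), and is otherwise flush.
- receptacle (a point): where the fastener's axis cuts the outer face of the SHUT hatch: at (-81.7, -70, 137.5) mm in the photometer's frame, and with its axes. The axis is square to the slope, i.e. tipped 30 degrees from vertical towards the photometer's front. Under the hatch here is a steel plate with a slot (along the photometer's y) that takes the fastener's cross pin.
- hatch_edge (a point): middle of the hatch's free (lower, front) edge, on its outer face. Moves with the hatch: x points along the panel to the hinge, y along the hinge, z out of the panel. The hatch is a pale flat panel 150 mm (x) by 160 mm (y), 5 mm thick, 0.2 kg; its hinge line lies in the outer face 150 mm along +x (125 mm up the slope from receptacle). Shut, it is flush with the sloping face.
- wing_grip (a point): centre of the wing of the fastener, a black bar 34 mm long (its y), 10 mm thick (its x) and 22 mm high (its z, out of the panel), orange line on top. It stands on a 34 mm round skirt 4 mm thick; this point is 23.5 mm above the panel's outer face when the stud is out; wing top 34.5, skirt top 12.5, skirt underside 8.5 mm above the panel. The fastener sits in the hatch 25 mm from the free edge, midway across its width.
- hatch (a joint): opening angle of the hatch, rad: 0 shut, up to 1.25; starts 0.45 to 0.95. Stiff hinge: it stays where it is left; about 2 to 5 N on its face near the free edge shuts it.
- stud (a joint): how far the fastener is pushed in, m: 0 sprung out, 0.0075 the stop. Spring of about 5 N at first, 9 N at the stop. With the hatch shut it can be turned only when pushed in more than 0.006 (forced at less, the pin rides up out of the slot and lifts the hatch); part-turned it stays in by itself at about 0.0057, held behind the plate; locked, it has sprung back to about 0.0033.
- wing (a joint): turn of the wing, rad, clockwise positive as seen looking at the panel: 0 open (wing along the hinge line, pointing at the white mark), stop at 1.6 (wing up and down the slope, pointing at the green mark). From about 1.38 on, once let go, its pin snaps into the locking notch. With the hatch open it turns freely without pushing, but the pin enters the slot only near 0.
- slide_box: white box with green lid, 87 x 64 x 36 mm, lying on the photometer's flat top. Origin at the centre of its underside. Leave alone.
- canister_a: white round test-strip canister, 42 mm across, 115 mm high, standing on the desk by the photometer's left side. Origin at the centre of its underside, z up. Leave alone.
- canister_b: the same canister with a yellow band, likewise by the left side. Leave alone.
- tube_rack: dark test-tube rack, 110 (x) by 210 (y) mm, 58 mm high, with four glass tubes up to 104 mm high, on the desk to the photometer's right. Origin at the centre of its underside. Leave alone.

How it is judged:
By the outcome, as a careful person would: the job done as asked, in the order asked, and still so for the second after the job is handed in, with the robot touching nothing.
It also fails if it takes over 42 s, if anything falls off the work surface, if the arm or the gripper's body presses on something with over 40 N, if the wrist force passes 120 N, or if a joint passes its speed limit or range.

## Working session

There is one attempt and no reset: what is moved stays moved. The work goes in short steps, Python scripts to look and compute and a tool call to move; the robot and the scene stay as the last step left them, time stands still between calls to the robot, and variables do not carry over. Pictures are saved under pics/ and viewed, and the job is handed in when it is done.

Besides the shell and the picture viewer there is one more tool, called after "Emit:" as name(argument=value, ...) on one line, values as JSON. drive_tool: Moves the arm, as the interface text tells. Its arguments: {"type":"object","properties":{"increments":{"type":"array","items":{"type":"object","properties":{"dx":{"type":"number"},"dy":{"type":"number"},"dz":{"type":"number"},"ax":{"type":"number"},"ay":{"type":"number"},"az":{"type":"number"},"gripper":{"type":"number"}}}},"force":{"type":"number"}},"required":["increments"]}

```bash
mkdir -p pics; ls; cat > h.py <<'E'
import numpy as np, cv2
from station import bot
def save(name,img): cv2.imwrite('pics/'+name+'.png',cv2.cvtColor(img,cv2.COLOR_RGB2BGR))
def proj(c,P):
    E=np.array(c['extrinsics']); P=np.atleast_2d(P); q=(P-E[:3,3])@E[:3,:3]
    K=np.array([[c['fx'],0,c['cx']],[0,c['fy'],c['cy']],[0,0,1.]])
    return cv2.projectPoints(q.astype(float),np.zeros(3),np.zeros(3),K,np.array(c['dist'],float))[0][:,0]
E
python3 - <<'E'
from h import *
for n in ['scene','side','wrist']:
    c=bot.calibration(n); save(n+'0',bot.capture(n)); print(n,np.round(c['extrinsics'],3).tolist(),c['fx'],c['cx'],c['cy'])
s=bot.state(); print(s)
E
```

```text
pics
scene [[-0.333, 0.683, -0.65, 1.35], [0.943, 0.232, -0.24, 0.29], [-0.013, -0.693, -0.721, 0.964], [0.0, 0.0, 0.0, 1.0]] 512.734984752189 272.43333943958066 212.1352425604286
side [[0.313, -0.754, 0.577, -0.027], [-0.95, -0.248, 0.191, -0.187], [-0.001, -0.608, -0.794, 1.049], [0.0, 0.0, 0.0, 1.0]] 515.0800532052538 281.5405797768857 212.17948811070974
wrist [[0.399, 0.876, 0.27, 0.171], [0.917, -0.38, -0.121, 0.582], [-0.003, 0.296, -0.955, 0.373], [0.0, 0.0, 0.0, 1.0]] 368.4002565689445 279.1311861464655 212.8345568205555
{'time': 0.15, 'joint_positions': array([ 6.15698822e+01,  7.50504059e+00,  8.53155436e+01, -2.03998639e-03,
        8.72596348e+01, -4.89183063e+00]), 'qd': array([-0.06001997, -0.06782316, -0.19467075, -0.06806009,  0.04807102,
       -0.05786119]), 'effort': array([ 1.55839138e-03, -5.70052600e+01, -5.01167214e+01, -1.14479171e-04,
        9.33415198e-03, -4.49979689e-05]), 'tool_pos': array([0.23939887, 0.54971942, 0.230481  ]), 'eef_rot': array([[ 9.16794074e-01, -6.35286747e-04,  3.99359766e-01],
       [-3.99360262e-01, -1.24816371e-03,  9.16793228e-01],
       [-8.39602202e-05, -9.99999019e-01, -1.39801738e-03]]), 'ft_force': array([-0.15408424, -0.1324716 , -0.39103479]), 'torque': array([ 0.01364372, -0.0264264 , -0.05210799]), 'finger_gap': 0.08530740378094166}
```

View pics/scene0.png

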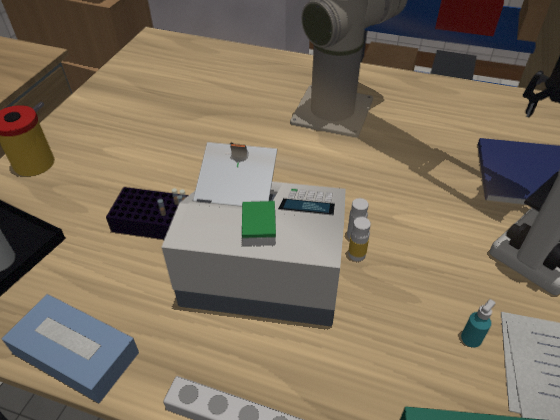

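View pics/side0.png

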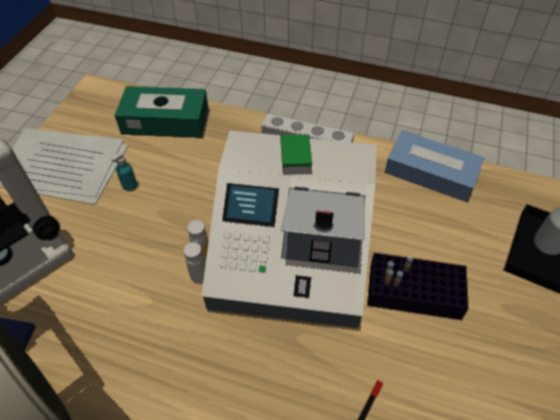

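View pics/wrist0.png

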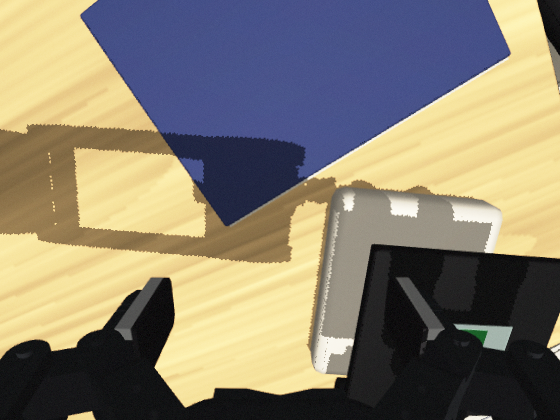

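```bash
python3 - <<'E'
import cv2
a=cv2.imread('pics/side0.png')[120:330,190:390]; cv2.imwrite('pics/sz.png',cv2.resize(a,None,fx=2.8,fy=2.8,interpolation=cv2.INTER_CUBIC))
a=cv2.imread('pics/scene0.png')[130:330,150:380]; cv2.imwrite('pics/cz.png',cv2.resize(a,None,fx=3,fy=3,interpolation=cv2.INTER_CUBIC))
E
```

```text
(no output)
```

View pics/sz.png

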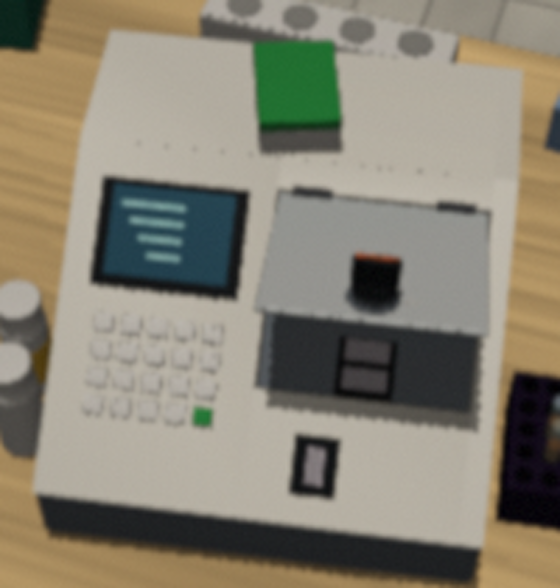

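View pics/cz.png

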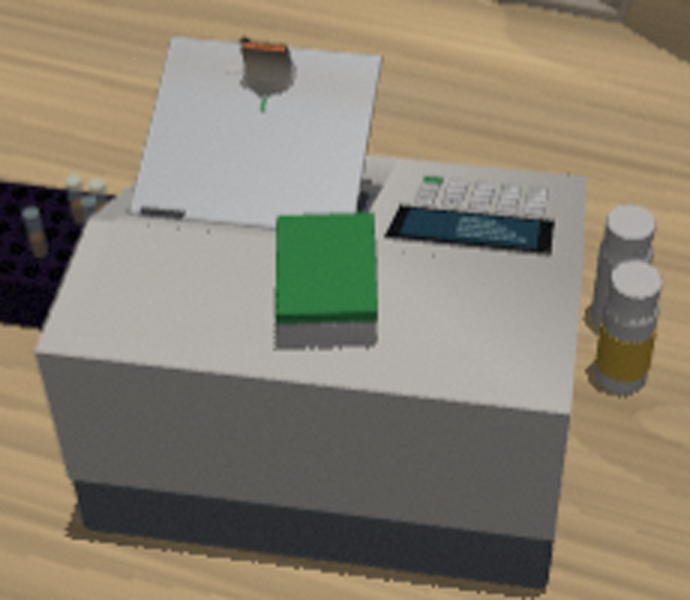

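```bash
cat >> h.py <<'E'
t30=np.radians(30)
def hatchpt(u,v,w,th):
    """analyser frame: u from hinge toward free edge(mm), v y-offset from hatch centre, w out of panel"""
    a=t30-th  # panel slope; hinge fixed
    H=np.array([26.55,-70,200.]) 
    d=np.array([-np.cos(a),0,-np.sin(a)]); n=np.array([-np.sin(a),0,np.cos(a)])
    return (H+u*d+np.array([0,v,0])+w*n)/1000
def A2W(p,P):
    x,y,ps=p; c,s=np.cos(ps),np.sin(ps)
    return np.atleast_2d(P)@np.array([[c,-s,0],[s,c,0],[0,0,1]]).T+np.array([x,y,0])
E
cat > fit.py <<'E'
from h import *
from scipy.optimize import least_squares
cs,cc=bot.calibration('side'),bot.calibration('scene')
S=lambda x,y:(x/2.8+190,y/2.8+120)
C=lambda x,y:(x/3+150,y/3+130)
def obs(th):
    f=lambda x,y,z:np.array([x,y,z])/1000
    return [(cs,f(170,170,214),S(108,30)),(cs,f(170,-170,214),S(521,70)),
    (cc,f(170,-170,214),C(40,353)),(cc,f(170,170,214),C(570,413)),
    (cs,hatchpt(0,80,0,th),S(280,190)),(cs,hatchpt(0,-80,0,th),S(491,210)),
    (cc,hatchpt(0,-80,0,th),C(133,210)),
    (cs,hatchpt(150,80,0,th),S(257,308)),(cs,hatchpt(150,-80,0,th),S(489,333)),
    (cc,hatchpt(150,-80,0,th),C(172,38)),(cc,hatchpt(150,80,0,th),C(382,57)),
    (cc,hatchpt(125,0,34.5,th),C(265,46)),(cs,hatchpt(125,0,34.5,th),S(376,260))]
def res(q): return np.concatenate([proj(c,A2W(q[:3],P))[0]-o for c,P,o in obs(q[3])])
r=least_squares(res,[0.55,-0.1,-0.1,0.7],loss='soft_l1')
print(r.x,np.degrees(r.x[2:])); print(np.round(r.fun.reshape(-1,2),1).tolist())
q=r.x
for n,c in (('side',cs),('scene',cc)):
    im=cv2.cvtColor(cv2.imread(f'pics/{n}0.png'),cv2.COLOR_BGR2RGB)
    im=cv2.resize(im,None,fx=3,fy=3,interpolation=cv2.INTER_CUBIC)
    f=lambda x,y,z:np.array([x,y,z])/1000
    L=[[f(-190,170,0),f(-190,170,75),f(50,170,213.7),f(170,170,214),f(170,-170,214),f(50,-170,213.7),f(-190,-170,75),f(-190,-170,0),f(-190,170,0)],[f(-190,170,75),f(-190,-170,75)],
     [hatchpt(u,v,0,q[3]) for u,v in ((0,80),(150,80),(150,-80),(0,-80),(0,80))],
     [hatchpt(u,v,0,0) for u,v in ((0,80),(150,80),(150,-80),(0,-80),(0,80))],[hatchpt(125,v,34.5,q[3]) for v in(-17,17)]]
    for l in L:
        p=proj(c,A2W(q[:3],np.array(l)))*3+1
        cv2.polylines(im,[p.round().astype(int)],False,(255,0,0),1)
    o=(190,120) if n=='side' else (150,130)
    save(n+'_fit',im[o[1]*3:o[1]*3+600,o[0]*3:o[0]*3+690])
E
python3 fit.py
```

```text
[0.63143141 0.0067893  0.18541265 0.82221526] [10.62336206 47.10946406]
[[-0.0, -0.1], [-0.5, -0.5], [-2.1, -0.3], [0.1, 0.0], [-0.9, 0.4], [-1.6, 0.9], [-2.3, 1.0], [-1.7, 0.3], [-0.7, 0.5], [-1.1, -0.4], [-0.6, -0.4], [-0.9, 0.7], [-0.2, -0.3]]
```

View pics/side_fit.png

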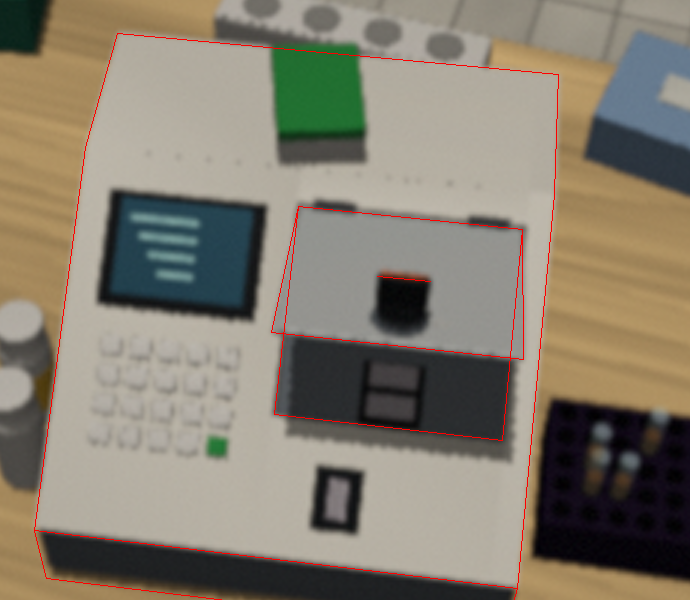

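View pics/scene_fit.png

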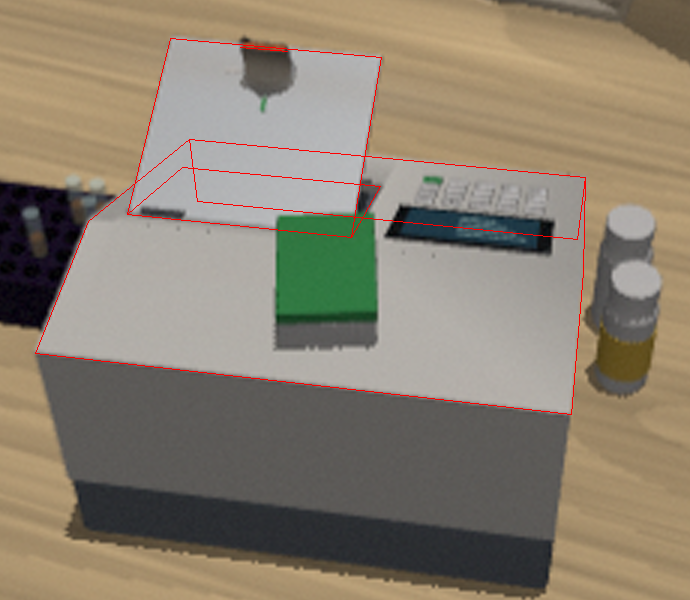

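```bash
cat >> h.py <<'E'
from scipy.spatial.transform import Rotation as Ro
Q=np.array([0.63143,0.00679,0.18541]); TH0=0.822
def RT(phi=0,tip=30):
    ps=Q[2]; a=np.radians(tip)
    n=np.array([-np.sin(a)*np.cos(ps),-np.sin(a)*np.sin(ps),np.cos(a)])
    z=np.array([np.cos(a)*np.cos(ps),np.cos(a)*np.sin(ps),np.sin(a)])
    y=-n; R=np.stack([np.cross(y,z),y,z],1)
    return R@Ro.from_rotvec([0,phi,0]).as_matrix()
def rel(s,P,R):
    """tool-frame shift to P and turn to R"""
    r=np.array(s['eef_rot']); 
    return r.T@(P-s['tool_pos']), Ro.from_matrix(r.T@R).as_rotvec()
def W(u,v,w,th): return A2W(Q,hatchpt(u,v,w,th))[0]
E
python3 - <<'E'
from h import *
s=bot.state()
print('edge',W(150,0,0,TH0),'wingtop',W(125,0,34.5,TH0),'recept shut',W(125,0,0,0))
for th in (1.1,0.82,0.5,0.2,0): print(th,W(120,42,0,th))
P=W(120,42,10,1.1); print(P, RT())
d,r=rel(s,P,RT()); print('first-frame shift',d,'turn',r,np.degrees(np.linalg.norm(r)))
print('shift in target frame',RT().T@(P-s['tool_pos']))
E
```

```text
edge [ 0.52951553 -0.08354618  0.24409887] wingtop [ 0.56297008 -0.0772713   0.26972442] recept shut [ 0.56403162 -0.07707219  0.1375    ]
1.1 [ 0.56379961 -0.03438331  0.26540122]
0.82 [ 0.54988651 -0.03699291  0.23504963]
0.5 [ 0.54477629 -0.0379514   0.19716841]
0.2 [ 0.55086503 -0.03680937  0.16184233]
0 [ 0.56054485 -0.03499379  0.14      ]
[ 0.5691563  -0.03337859  0.27378551] [[ 0.18434952  0.49143037  0.85118238]
 [-0.98286075  0.09217476  0.15965137]
 [ 0.         -0.8660254   0.5       ]]
first-frame shift [ 0.5351822  -0.04278616 -0.40294899] turn [ 0.48244527  0.95169451 -0.25437368] 62.84753765595208
shift in target frame [0.63389477 0.0708031  0.20924358]
```

Emit:
drive_tool(increments=[{"dy":-0.04,"gripper":1},{"ax":0.0536,"ay":0.1057,"az":-0.0283},{"ax":0.0536,"ay":0.1057,"az":-0.0283},{"ax":0.0536,"ay":0.1057,"az":-0.0283},{"ax":0.0536,"ay":0.1057,"az":-0.0283},{"ax":0.0536,"ay":0.1057,"az":-0.0283},{"ax":0.0536,"ay":0.1057,"az":-0.0283},{"ax":0.0536,"ay":0.1057,"az":-0.0283},{"ax":0.0536,"ay":0.1057,"az":-0.0283},{"ax":0.0536,"ay":0.1057,"az":-0.0283}])

```text
invalid input at $.increments[0]: expected keys dx, dy, dz, ax, ay, az, gripper
```

```bash
python3 - <<'E'
from h import *
s=bot.state();print(s['time'],s['joint_positions'],s['tool_pos'],s['finger_gap'],s['ft_force'])
print(rel(s,W(120,42,12,1.1),RT()))
E
```

```text
0.15 [ 6.15698822e+01  7.50504059e+00  8.53155436e+01 -2.03998639e-03
  8.72596348e+01 -4.89183063e+00] [0.23939887 0.54971942 0.230481  ] 0.08530740378094166 [-0.15408424 -0.1324716  -0.39103479]
(array([ 0.53608401, -0.04446394, -0.40233926]), array([ 0.48244527,  0.95169451, -0.25437368]))
```

All keys are required.

Emit:
drive_tool(increments=[{"dx":0,"dy":-0.04,"dz":0,"ax":0,"ay":0,"az":0,"gripper":1},{"dx":0,"dy":0,"dz":0,"ax":0.0536,"ay":0.1057,"az":-0.0283,"gripper":1},{"dx":0,"dy":0,"dz":0,"ax":0.0536,"ay":0.1057,"az":-0.0283,"gripper":1},{"dx":0,"dy":0,"dz":0,"ax":0.0536,"ay":0.1057,"az":-0.0283,"gripper":1},{"dx":0,"dy":0,"dz":0,"ax":0.0536,"ay":0.1057,"az":-0.0283,"gripper":1},{"dx":0,"dy":0,"dz":0,"ax":0.0536,"ay":0.1057,"az":-0.0283,"gripper":1},{"dx":0,"dy":0,"dz":0,"ax":0.0536,"ay":0.1057,"az":-0.0283,"gripper":1},{"dx":0,"dy":0,"dz":0,"ax":0.0536,"ay":0.1057,"az":-0.0283,"gripper":1},{"dx":0,"dy":0,"dz":0,"ax":0.0536,"ay":0.1057,"az":-0.0283,"gripper":1},{"dx":0,"dy":0,"dz":0,"ax":0.0536,"ay":0.1057,"az":-0.0283,"gripper":1}])

```text
time: 0.98
tool_pos: [0.2395, 0.5499, 0.2715]
eef_rot: [[0.18, 0.495, 0.85], [-0.984, 0.094, 0.154], [-0.003, -0.864, 0.503]]
ft_force: [0.7, 0.4, 0.1]
finger_gap: -0.0001
```

```bash
python3 - <<'E'
from h import *
s=bot.state();print(s['time'],s['joint_positions'],s['tool_pos'],s['finger_gap'],s['ft_force'])
print(rel(s,W(120,42,12,1.1),RT()))
E
```

```text
0.9833 [ 77.81379862  -4.86473527  98.76851898 -28.65777944  75.27383812
  72.25607834] [0.23947721 0.54990023 0.27154539] -0.00012666503635631307 [0.68263677 0.37686377 0.11312627]
(array([0.63306149, 0.10571768, 0.19351463]), array([-0.00400928, -0.00558684, -0.00071891]))
```

Emit:
drive_tool(increments=[{"dx":0.035,"dy":0,"dz":0.0125,"ax":0,"ay":0,"az":0,"gripper":1},{"dx":0.035,"dy":0,"dz":0.0125,"ax":0,"ay":0,"az":0,"gripper":1},{"dx":0.035,"dy":0,"dz":0.0125,"ax":0,"ay":0,"az":0,"gripper":1},{"dx":0.035,"dy":0,"dz":0.0125,"ax":0,"ay":0,"az":0,"gripper":1},{"dx":0.035,"dy":0,"dz":0.0125,"ax":0,"ay":0,"az":0,"gripper":1},{"dx":0.035,"dy":0,"dz":0.0125,"ax":0,"ay":0,"az":0,"gripper":1},{"dx":0.035,"dy":0,"dz":0.0125,"ax":0,"ay":0,"az":0,"gripper":1},{"dx":0.035,"dy":0,"dz":0.0125,"ax":0,"ay":0,"az":0,"gripper":1},{"dx":0.035,"dy":0,"dz":0.0125,"ax":0,"ay":0,"az":0,"gripper":1},{"dx":0.035,"dy":0,"dz":0.0125,"ax":0,"ay":0,"az":0,"gripper":1}])

```text
time: 1.82
tool_pos: [0.4107, 0.2247, 0.334]
eef_rot: [[0.186, 0.493, 0.85], [-0.983, 0.094, 0.16], [-0.001, -0.865, 0.502]]
ft_force: [0.9, 0.4, 0.1]
finger_gap: 0.0003
```

Emit:
drive_tool(increments=[{"dx":0.035,"dy":0,"dz":0.0125,"ax":0,"ay":0,"az":0,"gripper":1},{"dx":0.035,"dy":0,"dz":0.0125,"ax":0,"ay":0,"az":0,"gripper":1},{"dx":0.035,"dy":0,"dz":0.0125,"ax":0,"ay":0,"az":0,"gripper":1},{"dx":0.035,"dy":0,"dz":0.0125,"ax":0,"ay":0,"az":0,"gripper":1},{"dx":0.035,"dy":0,"dz":0.0125,"ax":0,"ay":0,"az":0,"gripper":1},{"dx":0.035,"dy":0,"dz":0.0125,"ax":0,"ay":0,"az":0,"gripper":1},{"dx":0.035,"dy":0,"dz":0,"ax":0,"ay":0,"az":0,"gripper":1},{"dx":0.035,"dy":0,"dz":0,"ax":0,"ay":0,"az":0,"gripper":1}])

```text
time: 2.48
tool_pos: [0.5263, -0.0392, 0.3714]
eef_rot: [[0.184, 0.493, 0.85], [-0.983, 0.093, 0.159], [-0.001, -0.865, 0.501]]
ft_force: [1.2, 0.4, -0.7]
finger_gap: -0.0
```

```bash
python3 - <<'E'
from h import *
s=bot.state();print(s['time'],s['joint_positions'],s['tool_pos'],s['finger_gap'],s['ft_force'])
print(rel(s,W(120,42,12,1.1),RT()))
save('w1',bot.capture('wrist')); save('s1',bot.capture('side'))
E
```

```text
2.4833 [-20.21994291 -33.37280369 110.77058706  15.34797789  76.63245395
 -30.93951987] [ 0.52634534 -0.03919391  0.3713525 ] -3.0422004202888276e-05 [ 1.21910622  0.39261481 -0.74712669]
(array([ 0.0022285 ,  0.10514517, -0.00981303]), array([-0.00172088, -0.00029035, -0.00046745]))
```

View pics/w1.png

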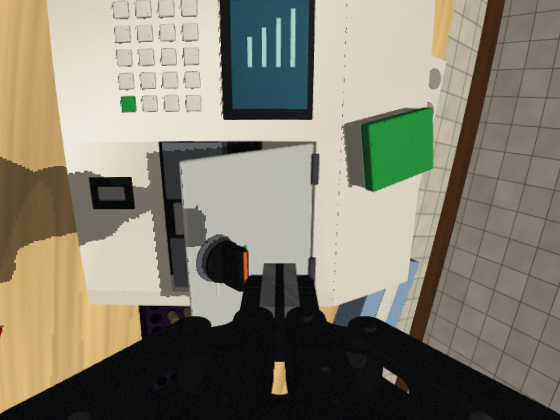

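View pics/s1.png

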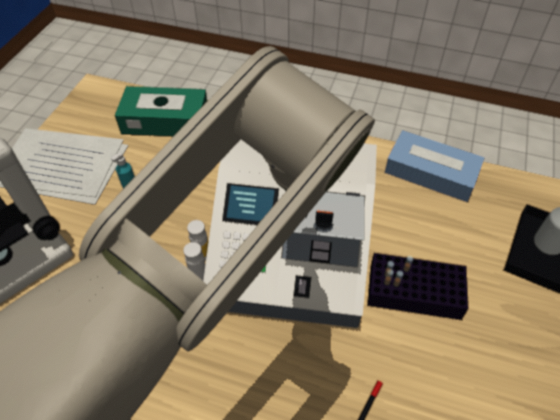

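```bash
cat >> h.py <<'E'
def overlay(c,im,name,th=TH0,k=1.4,phi=0,stud=0):
    im=cv2.resize(im,None,fx=k,fy=k,interpolation=cv2.INTER_CUBIC)
    f=lambda x,y,z:np.array([x,y,z])/1000
    c_,s_=np.cos(phi),np.sin(phi)
    L=[[f(50,170,213.7),f(-190,170,75),f(-190,-170,75),f(50,-170,213.7)],[f(170,170,214),f(170,-170,214)],
     [hatchpt(u,v,0,th) for u,v in ((0,80),(150,80),(150,-80),(0,-80),(0,80))],
     [hatchpt(125+a*s_,a*c_,34.5-stud,th) for a in(-17,17)]]
    for l in L:
        p=proj(c,A2W(Q,np.array(l)))*k
        cv2.polylines(im,[p.round().astype(int)],False,(255,0,0),1)
    save(name,im)
E
python3 - <<'E'
from h import *
overlay(bot.calibration('wrist'),cv2.cvtColor(cv2.imread('pics/w1.png'),cv2.COLOR_BGR2RGB),'w1o')
E
```

```text
(no output)
```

View pics/w1o.png

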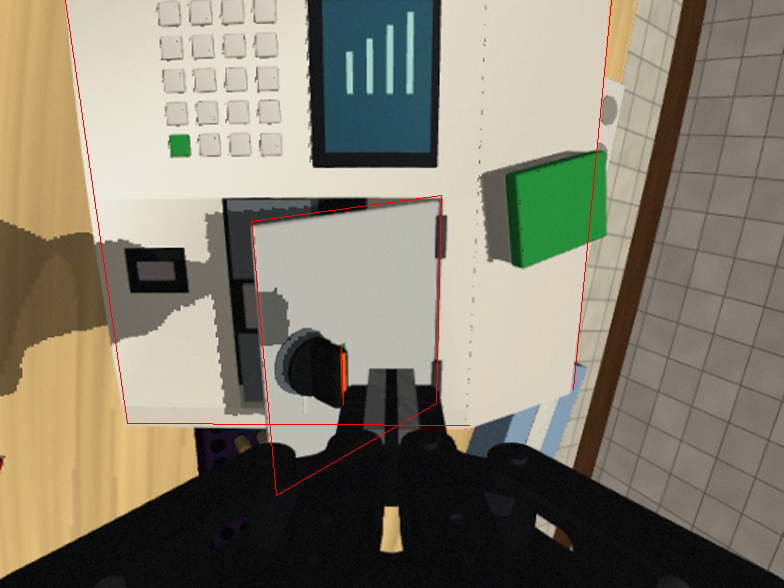

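Emit:
drive_tool(increments=[{"dx":0.002,"dy":0.03,"dz":-0.014,"ax":0,"ay":0,"az":0,"gripper":1},{"dx":0,"dy":0.03,"dz":-0.014,"ax":0,"ay":0,"az":0,"gripper":1},{"dx":0,"dy":0.03,"dz":-0.013,"ax":0,"ay":0,"az":0,"gripper":1},{"dx":0,"dy":0.022,"dz":0,"ax":0,"ay":0,"az":0,"gripper":1},{"dx":0,"dy":0.017,"dz":-0.007,"ax":0,"ay":0,"az":0,"gripper":1},{"dx":0,"dy":0.009,"dz":-0.008,"ax":0,"ay":0,"az":0,"gripper":1},{"dx":0,"dy":0.013,"dz":-0.01,"ax":0,"ay":0,"az":0,"gripper":1}])

```text
time: 3.17
tool_pos: [0.5448, -0.0347, 0.2074]
eef_rot: [[0.186, 0.493, 0.85], [-0.983, 0.094, 0.16], [-0.001, -0.865, 0.502]]
ft_force: [1.3, 0.6, 1.5]
finger_gap: 0.0001
```

```bash
python3 - <<'E'
from h import *
s=bot.state();print(s['time'],s['tool_pos'],s['ft_force'])
H=W(0,42,0,0); print('rel hinge tool frame',RT().T@(s['tool_pos']-H))
save('w2',bot.capture('wrist'))
E
```

```text
3.1667 [ 0.54476791 -0.03466689  0.20740682] [1.29742593 0.58545673 1.51516937]
rel hinge tool frame [-0.00322976 -0.06609916 -0.09967346]
```

View pics/w2.png

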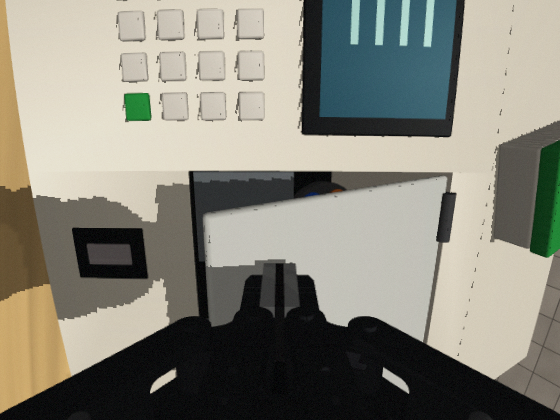

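Emit:
drive_tool(increments=[{"dx":0,"dy":0.018,"dz":-0.01,"ax":0,"ay":0,"az":0,"gripper":1},{"dx":0,"dy":0.017,"dz":-0.006,"ax":0,"ay":0,"az":0,"gripper":1},{"dx":0,"dy":0.015,"dz":-0.003,"ax":0,"ay":0,"az":0,"gripper":1},{"dx":0,"dy":0.008,"dz":-0.001,"ax":0,"ay":0,"az":0,"gripper":1},{"dx":0,"dy":0.004,"dz":0,"ax":0,"ay":0,"az":0,"gripper":1},{"dx":0,"dy":0.002,"dz":0,"ax":0,"ay":0,"az":0,"gripper":1}])

```text
time: 3.72
tool_pos: [0.559, -0.0325, 0.1418]
eef_rot: [[0.185, 0.491, 0.851], [-0.983, 0.094, 0.16], [-0.001, -0.866, 0.5]]
ft_force: [-0.3, 1.2, 1.1]
finger_gap: -0.0004
```

```bash
python3 - <<'E'
from h import *
s=bot.state();print(s['time'],s['tool_pos'],s['ft_force'])
H=W(0,42,0,0); print('rel hinge tool frame',RT().T@(s['tool_pos']-H))
save('w3',bot.capture('wrist'))
E
```

```text
3.7167 [ 0.55899695 -0.03251809  0.14177756] [-0.30993842  1.21941808  1.07022285]
rel hinge tool frame [-0.00271861 -0.0020719  -0.12003352]
```

View pics/w3.png

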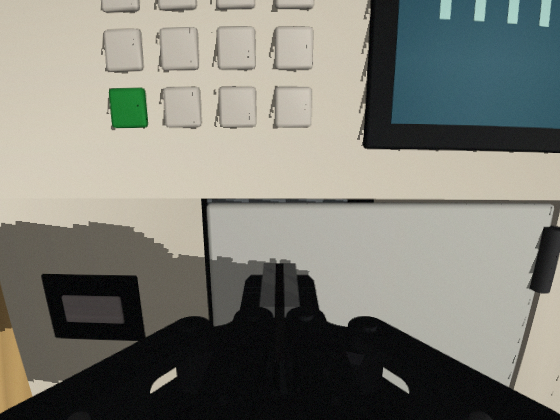

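Still about 2 mm proud by my estimate; press on until force rises.

Emit:
drive_tool(increments=[{"dx":0,"dy":0.002,"dz":0,"ax":0,"ay":0,"az":0,"gripper":1},{"dx":0,"dy":0.001,"dz":0,"ax":0,"ay":0,"az":0,"gripper":1},{"dx":0,"dy":0,"dz":0,"ax":0,"ay":0,"az":0,"gripper":1}])

```text
time: 4.02
tool_pos: [0.561, -0.0327, 0.1406]
eef_rot: [[0.185, 0.493, 0.85], [-0.983, 0.093, 0.16], [-0.0, -0.865, 0.502]]
ft_force: [-5.1, 1.1, 5.6]
finger_gap: 0.0
```

```bash
python3 - <<'E'
from h import *
s=bot.state();print(s['time'],s['tool_pos'],s['ft_force'])
H=W(0,42,0,0); print('rel hinge tool frame',RT().T@(s['tool_pos']-H), 'F',RT().T@s['ft_force'])
E
```

```text
4.0167 [ 0.56098971 -0.0326592   0.14060128] [-5.14041114  1.0698374   5.55534446]
rel hinge tool frame [-2.21256806e-03 -8.69228428e-05 -1.18947987e-01] F [-1.99913353 -7.23861159 -1.42695414]
```

Emit:
drive_tool(increments=[{"dx":0,"dy":0.001,"dz":0,"ax":0,"ay":0,"az":0,"gripper":1},{"dx":0,"dy":0,"dz":0,"ax":0,"ay":0,"az":0,"gripper":1},{"dx":0,"dy":0,"dz":0,"ax":0,"ay":0,"az":0,"gripper":1}])

```text
time: 4.27
tool_pos: [0.5612, -0.0326, 0.1405]
eef_rot: [[0.186, 0.493, 0.85], [-0.983, 0.093, 0.161], [-0.0, -0.865, 0.501]]
ft_force: [-23.6, -0.3, 19.2]
finger_gap: -0.0003
```

```bash
python3 - <<'E'
from h import *
s=bot.state();print(s['time'],s['tool_pos'],s['ft_force'])
H=W(0,42,0,0); print('rel hinge tool frame',RT().T@(s['tool_pos']-H), 'F',RT().T@s['ft_force'])
E
```

```text
4.2667 [ 0.56118329 -0.03261091  0.14049633] [-23.62048005  -0.27277081  19.19453395]
rel hinge tool frame [-2.22434022e-03  1.03559248e-04 -1.18827978e-01] F [ -4.08632849 -28.25591797 -10.55161763]
```

Emit:
drive_tool(increments=[{"dx":0,"dy":-0.02,"dz":0,"ax":0,"ay":0,"az":0,"gripper":1},{"dx":0,"dy":-0.035,"dz":0,"ax":0,"ay":0,"az":0,"gripper":1},{"dx":0,"dy":-0.035,"dz":0,"ax":0,"ay":0,"az":0,"gripper":0},{"dx":0,"dy":0,"dz":0,"ax":0,"ay":0,"az":0,"gripper":0},{"dx":0,"dy":0,"dz":0,"ax":0,"ay":0,"az":0,"gripper":0}])

```text
time: 4.68
tool_pos: [0.5181, -0.0418, 0.2206]
eef_rot: [[0.184, 0.498, 0.847], [-0.983, 0.09, 0.16], [0.003, -0.862, 0.506]]
ft_force: [0.5, -0.5, -0.5]
finger_gap: 0.0357
```

```bash
python3 - <<'E'
from h import *
s=bot.state();print(s['time'],s['tool_pos'],s['ft_force'],s['finger_gap'])
print(rel(s,W(125,0,60,0),RT()))
c=bot.calibration('wrist');im=bot.capture('wrist');save('w4',im);overlay(c,im,'w4o',th=0)
E
```

```text
4.6833 [ 0.51812492 -0.04183767  0.22064692] [ 0.5283508  -0.50873607 -0.45177022] 0.03571818678949488
(array([ 0.04299065,  0.03138824, -0.00839896]), array([-0.00731129,  0.00106866,  0.00299903]))
```

View pics/w4o.png

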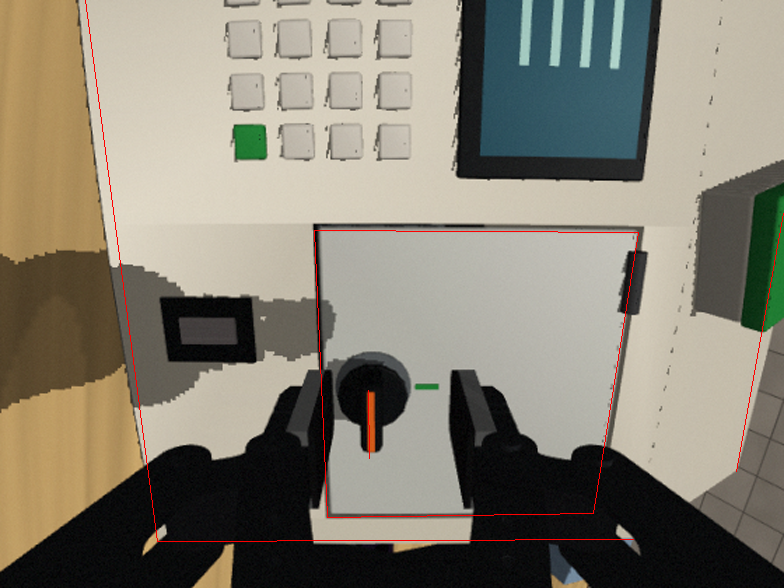

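Emit:
drive_tool(increments=[{"dx":0.021,"dy":0,"dz":-0.004,"ax":0,"ay":0,"az":0,"gripper":0},{"dx":0.021,"dy":0,"dz":-0.004,"ax":0,"ay":0,"az":0,"gripper":0},{"dx":0,"dy":0.015,"dz":0,"ax":0,"ay":0,"az":0,"gripper":0},{"dx":0,"dy":0.016,"dz":0,"ax":0,"ay":0,"az":0,"gripper":0},{"dx":0,"dy":0,"dz":0,"ax":0,"ay":0,"az":0,"gripper":0},{"dx":0,"dy":0,"dz":0,"ax":0,"ay":0,"az":0,"gripper":0}])

```text
time: 5.23
tool_pos: [0.5318, -0.0797, 0.1827]
eef_rot: [[0.185, 0.488, 0.853], [-0.983, 0.095, 0.159], [-0.004, -0.868, 0.497]]
ft_force: [-0.9, -0.2, 0.8]
finger_gap: 0.0856
```

```bash
python3 - <<'E'
from h import *
s=bot.state();print(s['time'],s['tool_pos'],s['ft_force'],s['finger_gap'])
print(rel(s,W(125,0,14,0),RT()))
c=bot.calibration('wrist');im=bot.capture('wrist');save('w5',im);overlay(c,im,'w5o',th=0)
E
```

```text
5.2333 [ 0.53177034 -0.07969112  0.18274853] [-0.8909805  -0.19643166  0.84705726] 0.08562017668714328
(array([0.00351974, 0.04125221, 0.00538989]), array([ 0.00319876, -0.00110054, -0.00369015]))
```

View pics/w5o.png

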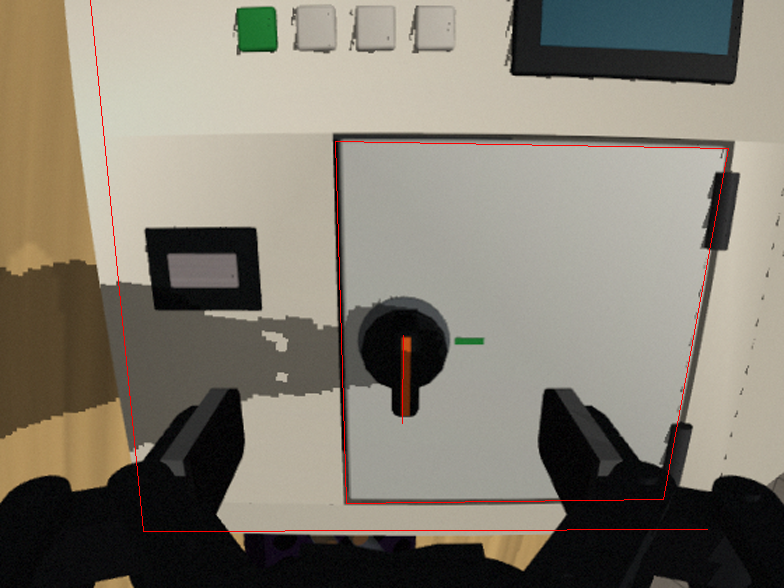

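Emit:
drive_tool(increments=[{"dx":0.002,"dy":0.011,"dz":0.004,"ax":0,"ay":0,"az":0,"gripper":0},{"dx":0,"dy":0.01,"dz":0,"ax":0,"ay":0,"az":0,"gripper":0},{"dx":0,"dy":0,"dz":0,"ax":0,"ay":0,"az":0,"gripper":0},{"dx":0,"dy":0,"dz":0,"ax":0,"ay":0,"az":0,"gripper":0},{"dx":0,"dy":0,"dz":0,"ax":0,"ay":0,"az":0,"gripper":0}])

```text
time: 5.7
tool_pos: [0.5469, -0.0796, 0.1693]
eef_rot: [[0.185, 0.492, 0.851], [-0.983, 0.093, 0.16], [-0.001, -0.866, 0.501]]
ft_force: [-0.6, 0.0, 0.5]
finger_gap: 0.0856
```

```bash
python3 - <<'E'
from h import *
s=bot.state();print(s['time'],s['tool_pos'],s['ft_force'],s['finger_gap'])
print(rel(s,W(125,0,14,0),RT()))
c=bot.calibration('wrist');im=bot.capture('wrist');save('w6',im);overlay(c,im,'w6o',th=0)
E
```

```text
5.7 [ 0.54685305 -0.07964047  0.16934844] [-0.62651086  0.03004791  0.53189612] 0.08557748254016284
(array([ 0.00066871,  0.02225896, -0.00090779]), array([-0.00069798,  0.0002431 , -0.00118241]))
```

View pics/w6o.png

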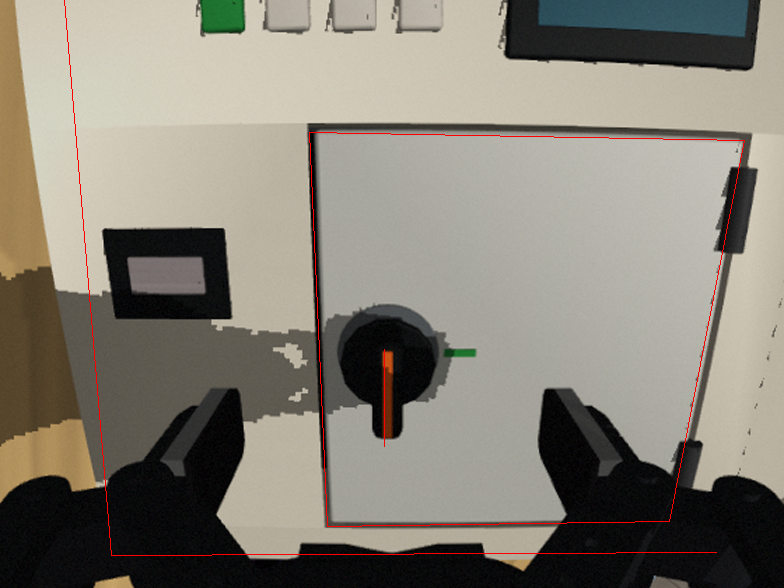

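Emit:
drive_tool(increments=[{"dx":0,"dy":0.008,"dz":-0.0005,"ax":0,"ay":0,"az":0,"gripper":0.5},{"dx":0,"dy":0.008,"dz":0,"ax":0,"ay":0,"az":0,"gripper":0.5},{"dx":0,"dy":0.006,"dz":0,"ax":0,"ay":0,"az":0,"gripper":0.6},{"dx":0,"dy":0,"dz":0,"ax":0,"ay":0,"az":0,"gripper":0.7},{"dx":0,"dy":0,"dz":0,"ax":0,"ay":0,"az":0,"gripper":0.7}], force=40)

```text
time: 6.17
tool_pos: [0.557, -0.0775, 0.1488]
eef_rot: [[0.185, 0.49, 0.852], [-0.983, 0.094, 0.159], [-0.002, -0.866, 0.499]]
ft_force: [-0.4, 0.6, 0.2]
finger_gap: 0.0265
```

```bash
python3 - <<'E'
from h import *
s=bot.state();print(s['time'],s['tool_pos'],s['ft_force'],s['finger_gap'])
print(rel(s,W(125,0,14,0),RT()))
save('w7',bot.capture('wrist'))
E
```

```text
6.1667 [ 0.55703966 -0.07750922  0.14880247] [-0.39528609  0.62789855  0.17592022] 0.026456343132528988
(array([ 0.00085786, -0.00073736,  0.00036978]), array([ 0.00067072, -0.00035544, -0.00195499]))
```

View pics/w7.png

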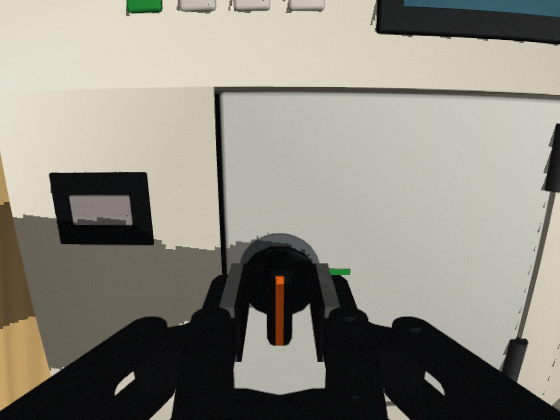

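Emit:
drive_tool(increments=[{"dx":0,"dy":-0.0005,"dz":0,"ax":0,"ay":0,"az":0,"gripper":1},{"dx":0,"dy":0,"dz":0,"ax":0,"ay":0,"az":0,"gripper":1},{"dx":0,"dy":0,"dz":0,"ax":0,"ay":0,"az":0,"gripper":1},{"dx":0,"dy":0,"dz":0,"ax":0,"ay":0,"az":0,"gripper":1},{"dx":0,"dy":0,"dz":0,"ax":0,"ay":0,"az":0,"gripper":1}], force=60)

```text
time: 6.63
tool_pos: [0.5567, -0.0781, 0.1503]
eef_rot: [[0.185, 0.491, 0.851], [-0.983, 0.093, 0.16], [-0.001, -0.866, 0.5]]
ft_force: [-5.9, -0.4, 2.2]
finger_gap: 0.0086
```

```bash
python3 - <<'E'
from h import *
s=bot.state();print(s['time'],s['tool_pos'],s['finger_gap'],'F',RT().T@s['ft_force'],s['joint_positions'])
print(rel(s,W(125,0,14,0),RT()))
E
```

```text
6.6333 [ 0.55669261 -0.07809957  0.15027577] 0.008589303882026918 F [-0.65672379 -4.80048855 -3.99728593] [-24.00036893 -20.67207914 125.06505636  21.13326447  52.17057609
 -44.22524307]
(array([3.43829677e-04, 7.65163441e-04, 2.29901488e-05]), array([ 4.55872787e-05,  4.93790973e-05, -8.49460988e-04]))
```

Emit:
drive_tool(increments=[{"dx":0,"dy":0.002,"dz":0,"ax":0,"ay":0,"az":0,"gripper":1},{"dx":0,"dy":0.002,"dz":0,"ax":0,"ay":0,"az":0,"gripper":1},{"dx":0,"dy":0.002,"dz":0,"ax":0,"ay":0,"az":0,"gripper":1},{"dx":0,"dy":0.001,"dz":0,"ax":0,"ay":0,"az":0,"gripper":1},{"dx":0,"dy":0,"dz":0,"ax":0,"ay":0,"az":0,"gripper":1},{"dx":0,"dy":0,"dz":0,"ax":0,"ay":0,"az":0,"gripper":1}])

```text
time: 7.13
tool_pos: [0.5601, -0.0775, 0.1443]
eef_rot: [[0.185, 0.491, 0.851], [-0.983, 0.093, 0.16], [-0.001, -0.866, 0.5]]
ft_force: [-8.4, -1.1, 4.6]
finger_gap: 0.0081
```

```bash
python3 - <<'E'
from h import *
s=bot.state();print(s['time'],s['tool_pos'],s['finger_gap'],'F',RT().T@s['ft_force'])
print(rel(s,W(125,0,14,0),RT()))
E
```

```text
7.1333 [ 0.56013688 -0.07747796  0.14434605] 0.008092621985220661 F [-0.48929078 -8.22324852 -5.0424365 ]
(array([ 3.13970357e-04, -6.12001365e-03, -4.37316085e-05]), array([ 9.29833500e-05,  1.61720120e-04, -8.50737619e-04]))
```

Emit:
drive_tool(increments=[{"dx":0,"dy":0.001,"dz":0,"ax":0,"ay":0,"az":0,"gripper":1},{"dx":0,"dy":0.0005,"dz":0,"ax":0,"ay":0,"az":0,"gripper":1},{"dx":0,"dy":0,"dz":0,"ax":0,"ay":0,"az":0,"gripper":1},{"dx":0,"dy":0,"dz":0,"ax":0,"ay":0,"az":0,"gripper":1}])

```text
time: 7.47
tool_pos: [0.5606, -0.0775, 0.1438]
eef_rot: [[0.185, 0.491, 0.851], [-0.983, 0.093, 0.16], [-0.0, -0.866, 0.5]]
ft_force: [-20.7, -1.0, 15.2]
finger_gap: 0.0081
```

```bash
python3 - <<'E'
from h import *
s=bot.state();print(s['time'],s['tool_pos'],s['finger_gap'],'F',RT().T@s['ft_force'])
print(rel(s,W(125,0,14,0),RT()))
E
```

```text
7.4667 [ 0.56061239 -0.07746395  0.14377836] 0.008076285106452006 F [ -2.84856323 -23.4146292  -10.14328663]
(array([ 0.00023879, -0.00684648, -0.00017024]), array([ 0.00055636,  0.00077288, -0.00093043]))
```

Emit:
drive_tool(increments=[{"dx":0,"dy":0,"dz":0,"ax":0,"ay":0.1,"az":0,"gripper":1},{"dx":0,"dy":0,"dz":0,"ax":0,"ay":0.1,"az":0,"gripper":1},{"dx":0,"dy":0,"dz":0,"ax":0,"ay":0.1,"az":0,"gripper":1},{"dx":0,"dy":0,"dz":0,"ax":0,"ay":0.1,"az":0,"gripper":1},{"dx":0,"dy":0,"dz":0,"ax":0,"ay":0,"az":0,"gripper":1},{"dx":0,"dy":0,"dz":0,"ax":0,"ay":0,"az":0,"gripper":1}])

```text
time: 7.97
tool_pos: [0.5608, -0.0775, 0.1439]
eef_rot: [[-0.161, 0.491, 0.856], [-0.967, 0.093, -0.236], [-0.195, -0.866, 0.46]]
ft_force: [-19.9, -1.3, 14.6]
finger_gap: 0.0081
```

```bash
python3 - <<'E'
from h import *
s=bot.state();R=np.array(s['eef_rot']);print(s['time'],s['finger_gap'],'F',RT().T@s['ft_force'],R.T@s['ft_force'],R.T@s['torque'])
print(RT().T@(W(125,0,14,0)-s['tool_pos']),rel(s,W(125,0,14,0),RT())[1])
save('w8',bot.capture('wrist'))
E
```

```text
7.9667 0.008144188039823629 F [ -2.43115852 -22.55068118  -9.86837327] [  1.58876255 -22.54817757 -10.04410604] [-1.94300332 -0.00537204 -0.32941855]
[ 0.00019589 -0.00682123 -0.00037646] [ 2.19666641e-04 -3.99886448e-01 -6.72134039e-04]
```

View pics/w8.png

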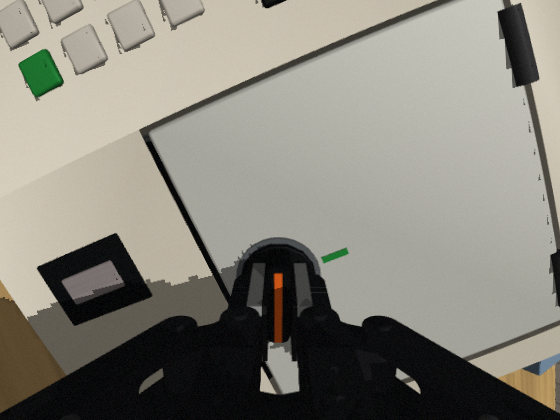

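Emit:
drive_tool(increments=[{"dx":0,"dy":0,"dz":0,"ax":0,"ay":0.12,"az":0,"gripper":1},{"dx":0,"dy":0,"dz":0,"ax":0,"ay":0.12,"az":0,"gripper":1},{"dx":0,"dy":0,"dz":0,"ax":0,"ay":0.12,"az":0,"gripper":1},{"dx":0,"dy":0,"dz":0,"ax":0,"ay":0.12,"az":0,"gripper":1},{"dx":0,"dy":0,"dz":0,"ax":0,"ay":0.12,"az":0,"gripper":1},{"dx":0,"dy":0,"dz":0,"ax":0,"ay":0.12,"az":0,"gripper":1},{"dx":0,"dy":0,"dz":0,"ax":0,"ay":0.12,"az":0,"gripper":1},{"dx":0,"dy":0,"dz":0,"ax":0,"ay":0.12,"az":0,"gripper":1},{"dx":0,"dy":0,"dz":0,"ax":0,"ay":0.12,"az":0,"gripper":1},{"dx":0,"dy":0,"dz":0,"ax":0,"ay":0.08,"az":0,"gripper":1}])

```text
time: 8.85
tool_pos: [0.5611, -0.0781, 0.1441]
eef_rot: [[-0.85, 0.492, 0.188], [-0.165, 0.092, -0.982], [-0.5, -0.866, 0.003]]
ft_force: [-16.8, -3.7, 13.0]
finger_gap: 0.0086
```

Emit:
drive_tool(increments=[{"dx":0,"dy":0,"dz":0,"ax":0,"ay":0,"az":0,"gripper":1},{"dx":0,"dy":0,"dz":0,"ax":0,"ay":0,"az":0,"gripper":1}])

```text
time: 9.02
tool_pos: [0.5611, -0.0781, 0.144]
eef_rot: [[-0.849, 0.492, 0.193], [-0.17, 0.092, -0.981], [-0.5, -0.866, 0.006]]
ft_force: [-16.3, -3.9, 12.4]
finger_gap: 0.0084
```

```bash
python3 - <<'E'
from h import *
s=bot.state();R=np.array(s['eef_rot']);print(s['time'],s['finger_gap'],'F',RT().T@s['ft_force'],R.T@s['ft_force'],R.T@s['torque'],s['joint_positions'])
print(RT().T@(W(125,0,14,0)-s['tool_pos']),rel(s,W(125,0,14,0),RT())[1])
save('w9',bot.capture('wrist'))
E
```

```text
9.0167 0.00837917196794489 F [  0.77372374 -19.14634319  -8.30616263] [  8.30573384 -19.14965792   0.69197578] [ 0.13243978  0.04655656 -1.83682676] [-23.69139732 -19.45739121 124.84543207  21.23213339  51.06140564
  45.07371587]
[-0.00041966 -0.00678577 -0.00057764] [-7.28213111e-04 -1.55983255e+00  3.49494939e-05]
```

View pics/w9.png

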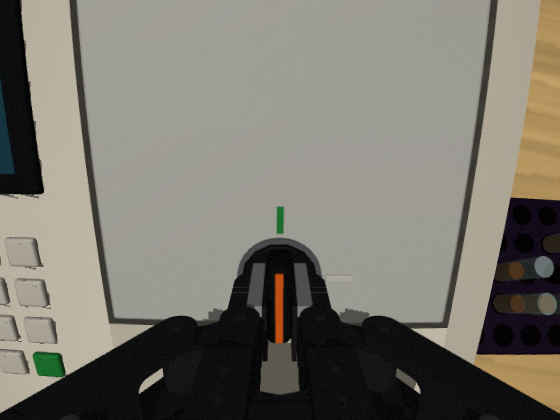

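Emit:
drive_tool(increments=[{"dx":0,"dy":-0.0015,"dz":0,"ax":0,"ay":0,"az":0,"gripper":1},{"dx":0,"dy":0,"dz":0,"ax":0,"ay":0,"az":0,"gripper":0.6},{"dx":0,"dy":0,"dz":0,"ax":0,"ay":0,"az":0,"gripper":0.6},{"dx":0,"dy":0,"dz":0,"ax":0,"ay":0,"az":0,"gripper":0.6},{"dx":0,"dy":0,"dz":0,"ax":0,"ay":0,"az":0,"gripper":0.6}])

```text
time: 9.48
tool_pos: [0.5609, -0.0775, 0.1448]
eef_rot: [[-0.848, 0.493, 0.194], [-0.17, 0.093, -0.981], [-0.501, -0.865, 0.005]]
ft_force: [0.5, 0.0, -0.9]
finger_gap: 0.0342
```

```bash
python3 - <<'E'
from h import *
s=bot.state();R=np.array(s['eef_rot']);print(s['time'],s['finger_gap'],R.T@s['ft_force'])
print(RT().T@(W(125,0,14,0)-s['tool_pos']),rel(s,W(125,0,14,0),RT())[1])
save('w10',bot.capture('wrist'))
E
```

```text
9.4833 0.034233467569047764 [0.02351407 0.98452591 0.03948668]
[ 0.00020077 -0.00610165 -0.00087181] [-1.00205014e-03 -1.56005535e+00 -1.57985257e-03]
```

View pics/w10.png

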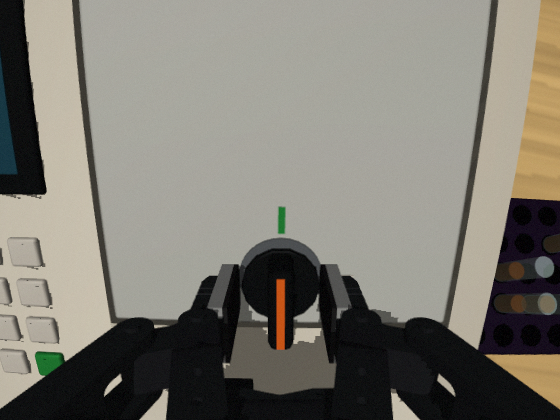

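Emit:
drive_tool(increments=[{"dx":0,"dy":0,"dz":0,"ax":0,"ay":0,"az":0,"gripper":0.3},{"dx":0,"dy":0,"dz":0,"ax":0,"ay":0,"az":0,"gripper":0.3},{"dx":0,"dy":0,"dz":0,"ax":0,"ay":0,"az":0,"gripper":0.3},{"dx":0,"dy":-0.015,"dz":0,"ax":0,"ay":0,"az":0,"gripper":0.3},{"dx":0,"dy":-0.03,"dz":0,"ax":0,"ay":0,"az":0,"gripper":0.3},{"dx":0,"dy":-0.035,"dz":0,"ax":0,"ay":0,"az":0,"gripper":0.3},{"dx":0,"dy":-0.035,"dz":0,"ax":0,"ay":0,"az":0,"gripper":0.3},{"dx":0,"dy":0,"dz":0,"ax":0,"ay":0,"az":0,"gripper":0.3},{"dx":0,"dy":0,"dz":0,"ax":0,"ay":0,"az":0,"gripper":0.3}])

```text
time: 10.28
tool_pos: [0.5049, -0.089, 0.2472]
eef_rot: [[-0.846, 0.497, 0.193], [-0.171, 0.09, -0.981], [-0.505, -0.863, 0.008]]
ft_force: [-0.6, -0.5, -0.6]
finger_gap: 0.0599
```

```bash
python3 - <<'E'
from h import *
s=bot.state();print(s['time'],s['finger_gap'],s['ft_force'],s['tool_pos'])
c=bot.calibration('wrist');im=bot.capture('wrist');overlay(c,im,'w11o',th=0,phi=-np.pi/2,stud=3.3)
save('c11',bot.capture('scene'));save('s11',bot.capture('side'))
E
```

```text
10.2833 0.059946467148967106 [-0.62540095 -0.52723369 -0.57282285] [ 0.50492739 -0.08903145  0.24719979]
```

View pics/w11o.png

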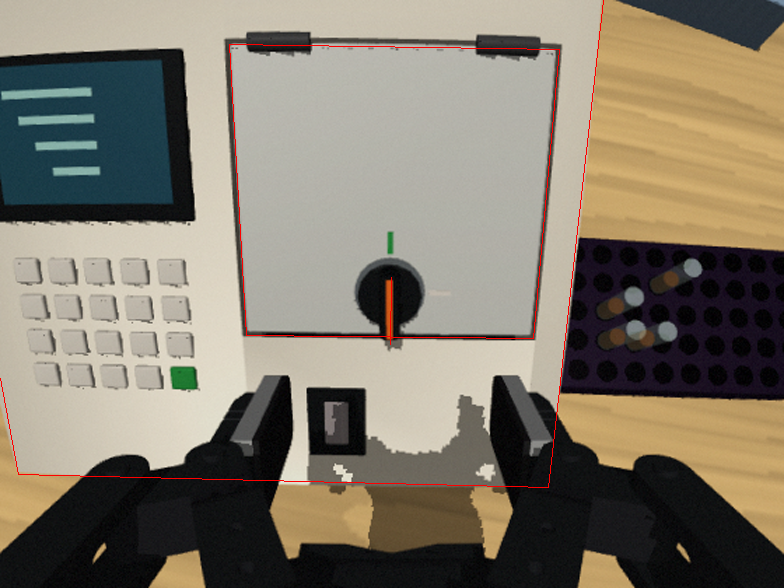

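View pics/c11.png

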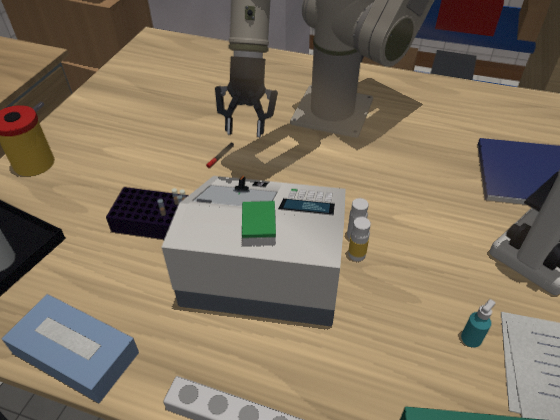

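View pics/s11.png

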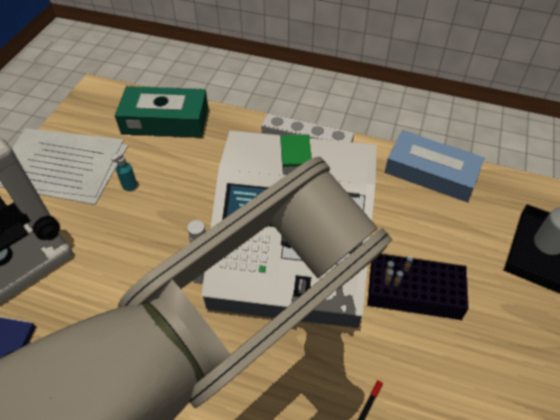

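```bash
python3 - <<'E'
from h import *
s=bot.state();c=bot.calibration('wrist')
T=np.eye(4);T[:3,:3]=s['eef_rot'];T[:3,3]=s['tool_pos'];X=np.linalg.inv(T)@np.array(c['extrinsics'])
def om(n):
    im=cv2.imread(f'pics/{n}.png').astype(int);m=(im[...,2]>110)&(im[...,1]<im[...,2]*.6)&(im[...,0]<80);m[:230]=0;m[380:]=0;m[:,:255]=0;m[:,305:]=0
    r,cc=np.nonzero(m);return r.min(),r.max(),cc.mean(),m.sum()
def pred(tp,R,stud):
    T=np.eye(4);T[:3,:3]=R;T[:3,3]=tp;cc=dict(c);cc['extrinsics']=T@X
    return proj(cc,np.array([W(125-a,1.2,34.5-stud,0) for a in(-15.5,0,15.5)]))[:,1]
R9=RT(1.56);o=W(125,0,14,0)
for n,off,st in (('w9',[-.00042,-.00679,-.00058],(7.5,)),('w10',[.0002,-.0061,-.00087],(3.3,5.7,7.5))):
    tp=o-RT()@np.array(off); print(n,om(n)); [print(k,pred(tp,R9,k)) for k in st]
E
```

```text
w9 (np.int64(274), np.int64(342), np.float64(278.56272401433694), np.int64(558))
7.5 [345.57584753 311.76600062 275.14919476]
w10 (np.int64(279), np.int64(349), np.float64(280.0125588697017), np.int64(637))
3.3 [351.91579135 317.6131994  280.36135609]
5.7 [347.97907233 314.05028786 277.27263877]
7.5 [345.10285289 311.45136048 275.02317228]
```

```bash
python3 - <<'E'
from h import *
print(bot.job_done(), bot.state()['time'])
E
```

```text
the job is handed in; nothing more can be done
the job is handed in; nothing more can be done
```

The hatch is shut and locked, and the job was handed in at about 10.4 s, well inside the 42 s limit.

**What I did**
- I found the photometer and the hatch angle (about 0.82 rad) in the side and scene pictures.
- I pressed the hatch shut with closed fingertips until the force rose to about 28 N at the flush plane.
- I gripped the wing and pushed it in to its stop, where the force reached about 23 N.
- I turned it 1.56 rad clockwise, opened the fingers and backed away about 110 mm.

**Last checks**
- **Hatch:** the last wrist picture shows it flush, lying on its computed shut outline to within 1–3 px.
- **Wing:** it points at the green mark. Its top sits where a stud depth of about 3.3 mm (locked) puts it, not 5.7 mm (only held behind the plate). This is a picture measurement good to 1–3 px, where the two cases differ by 3–4 px, so it supports the lock less firmly than a direct test; I did not tug the wing.
- **Other things:** the slide box and tube rack look unmoved and upright in the last pictures. Both canisters stand upright in the last scene picture; in the side view the arm hid one of them.
- **Disagreements:** the fit had residuals of up to about 2.5 px. The hatch also appeared about 1–1.5 mm off across its width in the wrist view, and I corrected for that before gripping.

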